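Third hand at the magnet fixture: press the core piece against the spring stop

TASK

Lay the blue-grey iron core piece flat in the channel of the aluminium fixture, red-painted end towards the red spring stop, then slide it against the stop until the black pointer stands in the green field (about 10 N), never letting the pointer run into the red, and keep it steadily pressed there with the gripper so that I can tighten the clamp screw. Finish while still holding: do not let go or back off. Leave the wooden block, the spare coil and the brass weight where they are.

Things in the scene. Friction and masses are not known exactly. Their poses are not given: they have to be found in the camera images.
- core_piece: Loose iron core piece: bar 80 mm long (its x), 26 wide (y), 44 high (z), 0.4 to 0.8 kg; origin at the centre of its underside. Blue-grey, painted red at its +x end (last 16 mm), black band at its -x end, dark lines along its top. Lies flat; the red end points roughly to +y (within 0.7 rad). Grip it across its 26 mm width near mid-length.
- pole_face (a point): Centre of the red end face of the core piece (40 mm ahead of its origin along its x, 22 mm above its underside). This face goes against the stop.
- fixture: Fixture fixed to the bench: aluminium plate 300 x 150 mm, 12 mm thick. Its x runs along the channel towards the stop (roughly world +y, within 0.4 rad). Origin on the bench under the channel's centre line; plate from x = -100 to +200 mm. At x = 85 to 195 mm stands the grey stop housing, 70 mm wide, top at z = 60 mm.
- channel (a point): Point on the channel's floor, on its centre line, at x = -50, y = 0, z = 12 mm in the fixture; a good place to lay the core piece's middle. Channel 32 mm wide, open above and at its -x end, between two dark rails 12 mm wide and 6 mm high (tops z = 18 mm) from x = -100 to +65 mm. Fingers holding the laid piece must clear the rails: stay 6 mm or more above its underside.
- clamp_knob (a point): Centre of the black knob (20 mm across, 12 mm long, along the fixture's y) of the brass clamp screw beside the channel, at x = 48, y = -66, z = 22 mm in the fixture; the screw reaches from it to the rail (y = -28 mm). It is for the person.
- stop_face (a point): Centre of the front face of the red stop pad, 34 mm above the bench; at rest at x = +30 mm, y = 0 in the fixture. The pad closes the channel ahead of the housing: 30 mm wide, 8 mm thick, from 14 to 50 mm above the bench; it slides along the fixture's x against a spring, and this point moves with it. Friction of the sliding piece adds a few N to what the arm feels.
- stop (a joint): How far the stop pad is pushed in (m): 0 at rest, end of travel 0.036. Spring 500 N/m, no preload: 0.020 is 10 N. A black pointer on the pad lies over the housing (68 mm above the bench); its 26 mm cross bar is 65.5 mm ahead of the pad's front face. Scale under it: yellow 0 to 14 mm, green 14 to 26 mm (7 to 13 N), red beyond.
- wood_block: Bystander: flat light wooden block 85 x 40 x 18 mm, origin at the centre of its underside. Leave it alone.
- spare_coil: Bystander: orange coil, 46 mm across, between two black square end plates 56 x 56 mm, 52 mm high, origin at the centre of its underside. Leave it alone.
- brass_weight: Bystander: round brass weight 38 mm across with a small knob, 44 mm high, origin at the centre of its underside. Leave it alone.
Mind the look-alikes: they are no part of the job. There is more than one size of the core_piece; the job needs the smallest.

How it is judged:
By the outcome, as a careful person would: the job done as asked, in the order asked, and still so for the second after the job is handed in, while the arm keeps its last pose, push and grip.
It also fails if it takes over 38 s, if anything falls off the work surface, if the arm or the gripper's body presses on something with over 40 N, if the wrist force passes 120 N, or if a joint passes its speed limit or range.

ROBOT

A 6-joint arm with a two-finger parallel gripper is mounted at the origin on the work surface. World frame = base frame: x ahead of the robot, y to its left, z up, the work surface at z = 0. Lengths are in m, angles in rad, forces in N, time in s.
With the tool pointing down it reaches from about 0.375 to 0.9 m from the base axis. Payload 3.1 kg.
Tool frame: the origin (TCP) lies between the finger pads; the fingertips stand 22 mm ahead of it and the grasp point (between the pads) lies 3 mm ahead of it; z points along the fingers, y is the line along which they close (so a half turn about z gives the same grasp; the last joint's range is limited). The gripper opens to 87 mm and grips with 3 to 60 N. Pads are 19 mm wide; open, the fingers measure 117 mm over their backs; the gripper's body (75 mm by 190 mm) begins 51 mm behind the grasp point.
Start: joints at [-1.462, 0.527, 1.433, -0, 1.181, -0.178], TCP at [0.177, -0.599, 0.245] pointing down, gripper open.
Joint ranges: [-3.08, 3.08], [-0.75, 2.2], [0.22, 2.44], [-1.43, 4.57], [0, 2.65], [-2.85, 2.85]. Speed limits (rad/s): [2.79, 2.79, 3.14, 3.14, 3.14, 3.14].

INTERFACE

Orientations are given as a unit quaternion [x, y, z, w].
In Python, from rig import get_obs, camera, get_calibration, hand_in, cut_out gives the robot as it stands.
- The arm moves only by the shell command python3 -m inch 'ROWS' [OPENING] [FORCE]. ROWS is JSON, one flat list of numbers, 6 for each row, row after row: the shift along the tool's x, y, z scaled (see below), then the turn, a rotation vector about the tool's x, y, z scaled (see below). A call has 1 to 20 rows; each row is the pose to reach, as a shift and turn from the pose commanded when the call began, along the tool's axes at that moment; what a row does not reach only later rows make up. The controller multiplies each number of a shift by 0.08 m and each number of a turn by 90 degrees. A row lasts 1/12 s, in which the tool goes at most 41.7 mm and 7.16 degrees, less where a joint would pass 70% of its speed; a pose out of reach is approached as far as the arm can. A call with a number of a shift or a turn outside -1 to 1 is refused whole. A call with a gripper value outside its range is refused whole. OPENING is the finger opening in mm, from 0 to 87, set as the call begins (- or left out, the last holds). The fingers move at their own pace and stop on an object; FORCE is the grip in N (left out, the last holds). Time passes only in rows, so rows that repeat a pose let the fingers close. It gives the time, the measured TCP pose, the force, the opening and the grip force at its end, in the units of the state.
- get_obs(): the state, without advancing time (a new reading comes with each control period).
- camera(name): name is "scene" or "top" or "wrist"; returns the picture (384x512x3 uint8, red, green, blue); there is no depth.
- get_calibration(name): a dict with "vertical_fov" (degrees; the focal length in pixels is half the picture's height over the tangent of half this angle, whatever the lens; pixels are square), "cx", "cy" (the principal point, pixels), "T" (4x4, takes a point from camera to world coordinates). Camera axes: x right, y down, z forward; pixel columns grow to the right and rows downward; lengths in m; the calibration is good to about 2 mm. A picture is of the moment at which its call begins: read the wrist's pose just before it. get_calibration takes no time and is no camera call; for the wrist camera it gives the pose at the moment of the call.
- hand_in(): hands the job in; it is judged then, once.
Trained networks look in the newest picture that a camera, given by its name, has taken for a name from the list of things; names that differ only in an ending like _2 or _b are one class to them, and where a whole thing is asked for, a point or a joint stands for the part that bears it (a point fixed in the world has none). Each returns a list of dicts, best first, with "conf" (0 to 1); they miss things now and then, are a little off and sometimes report something else, mostly with a low value. They report only what shows in the picture. A call takes as long as a camera call. They do not tell look-alikes from the thing itself.
- cut_out(camera, thing): "region" (384x512 bool, what is visible of it) and "bbox" ([left, top, right, bottom] in pixels, round what is visible of it).
The state is a dict: "time": time; "q": joint angles; "joint_velocities": joint speeds; "joint_torque": joint torques, N m; "position": TCP position; "tool_rot": TCP orientation; "ft_force": force on the tool from outside, world axes, zero at the start; "moment": the same for the moment, N m; "grip_width": finger opening in m; "grip_force": force on a finger pad.
Only numpy, scipy, OpenCV 4.12 (cv2) and the standard library are available. Lean on these libraries where they do the work, as an engineer would, in place of code of your own. Each camera call takes 0.05 s, during which the arm holds its last target. There are 200 camera calls.

## Working session

There is one attempt and no reset: what is moved stays moved. The work goes in short steps, Python scripts to look and compute and a shell command to move; the robot and the scene stay as the last step left them, time stands still between calls to the robot, and variables do not carry over. Pictures are saved under pics/ and viewed, at most 10 in all, crops included, and the job is handed in when it is done.

```bash
mkdir -p pics; ls; python3 - <<'E'
from rig import *
import cv2,numpy as np
for n in ["top","scene"]:
    im=camera(n); c=get_calibration(n); print(n,c["vertical_fov"],c["cx"],c["cy"],np.round(c["T"],4).tolist())
    cv2.imwrite(f"pics/{n}0.png",im[:,:,::-1])
    for t in ["core_piece","fixture","stop_face","clamp_knob","wood_block","spare_coil","brass_weight"]:
        print(t,[(round(float(d["conf"]),2),[int(v) for v in d["bbox"]]) for d in cut_out(n,t)][:4])
o=get_obs();print(o)
E
```

```text
pics
top 49.80337625162912 259.17962586627397 186.98514201916132 [[-0.0175, -0.987, 0.1597, 0.3899], [-0.9998, 0.0182, 0.0032, -0.1259], [-0.006, -0.1596, -0.9872, 1.0354], [0.0, 0.0, 0.0, 1.0]]
core_piece [(0.86, [323, 252, 372, 280]), (0.69, [315, 189, 351, 207]), (0.69, [361, 166, 411, 201]), (0.56, [251, 149, 281, 180])]
fixture [(0.86, [86, 154, 210, 220]), (0.17, [126, 177, 161, 186])]
stop_face [(0.56, [125, 177, 161, 188]), (0.19, [87, 153, 211, 221])]
clamp_knob [(0.73, [88, 154, 210, 219]), (0.33, [254, 226, 288, 247])]
wood_block [(0.72, [86, 152, 214, 218])]
spare_coil [(0.97, [250, 150, 279, 181])]
brass_weight [(0.63, [314, 107, 331, 125])]
scene 42.70059378534749 261.03322403189753 194.8444676130525 [[-0.552, 0.571, -0.6076, 1.2421], [0.8337, 0.3656, -0.4138, 0.3963], [-0.0141, -0.735, -0.6779, 0.8563], [0.0, 0.0, 0.0, 1.0]]
core_piece [(0.91, [207, 120, 242, 154]), (0.9, [177, 162, 215, 188]), (0.76, [137, 141, 164, 187]), (0.36, [269, 217, 415, 316])]
fixture [(0.68, [265, 215, 416, 318])]
stop_face [(0.64, [330, 240, 363, 263]), (0.64, [248, 166, 280, 194])]
clamp_k
[... 167 characters left out ...]
e': 0.8, 'q': array([-1.46251044e+00,  5.27464226e-01,  1.43269596e+00, -4.50468616e-05,
        1.18141173e+00, -1.78495576e-01]), 'joint_velocities': array([ 0.00171977,  0.0006897 ,  0.00143574, -0.00122318,  0.00040154,
        0.00224184]), 'joint_torque': array([ 9.18433670e-05, -4.39949977e+01, -1.76979643e+01,  6.35221205e-02,
        5.03199419e-02, -1.77807840e-05]), 'position': array([ 0.17680831, -0.59944384,  0.24457169]), 'tool_rot': array([ 9.89735929e-01,  1.42908325e-01, -2.11885732e-05,  9.63138676e-06]), 'ft_force': array([ 0.20506584,  0.05201747, -1.1612746 ]), 'moment': array([-0.02018537,  0.00316176,  0.01801287]), 'grip_force': 0.0, 'grip_width': 0.08697775573192211}
```

```bash
python3 - <<'E'
import cv2
a=cv2.imread("pics/top0.png")[95:300,80:425]; cv2.imwrite("pics/t1.png",cv2.resize(a,None,fx=2.3,fy=2.3,interpolation=cv2.INTER_CUBIC))
a=cv2.imread("pics/scene0.png")[100:325,120:425]; cv2.imwrite("pics/s1.png",cv2.resize(a,None,fx=2.6,fy=2.6,interpolation=cv2.INTER_CUBIC))
E
```

```text
(no output)
```

View pics/t1.png

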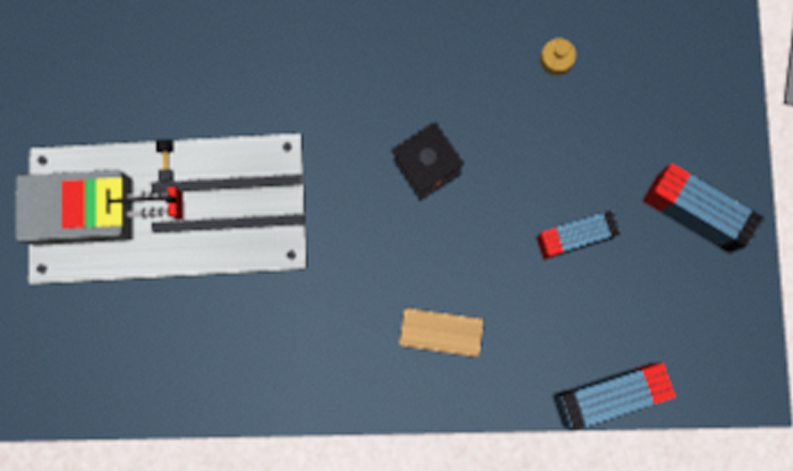

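View pics/s1.png

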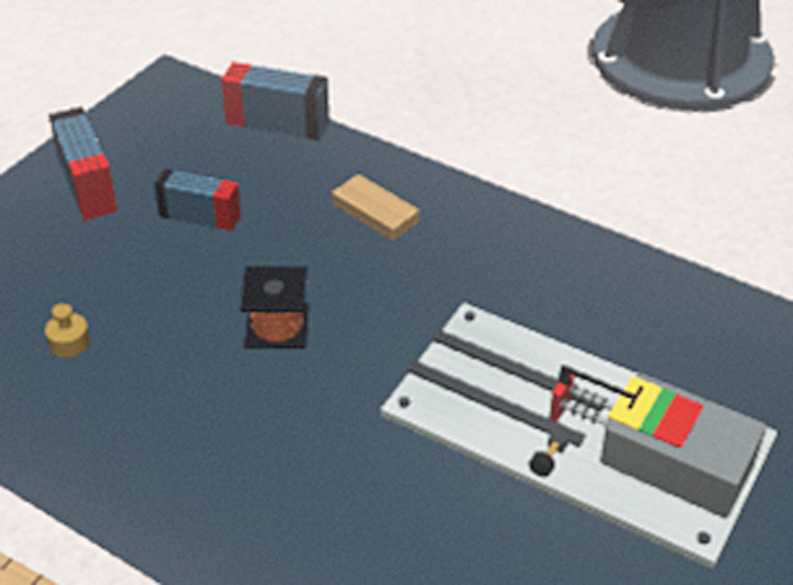

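The top view shows three core-like bars, at about (333,197), (386,183) and (348,267). The first is clearly the smallest and its red end points to +y, so it fits the description. Next I get rough positions and check the length.

```bash
cat > h.py <<'E'
import numpy as np,cv2
from scipy.spatial.transform import Rotation as R
from rig import *
def K(c): return 192/np.tan(np.radians(c["vertical_fov"])/2)
def ray(c,uv):
    d=np.array([(uv[0]-c["cx"])/K(c),(uv[1]-c["cy"])/K(c),1.]); T=np.array(c["T"]); return T[:3,3],T[:3,:3]@d
def onz(c,uv,z):
    o,d=ray(c,uv); return o+d*(z-o[2])/d[2]
def proj(c,P):
    T=np.array(c["T"]); p=(np.atleast_2d(P)-T[:3,3])@T[:3,:3]; return np.c_[K(c)*p[:,0]/p[:,2]+c["cx"],K(c)*p[:,1]/p[:,2]+c["cy"]]
def tri(obs):
    A=np.zeros((3,3));b=np.zeros(3)
    for c,uv in obs:
        o,d=ray(c,uv);d=d/np.linalg.norm(d);M=np.eye(3)-np.outer(d,d);A+=M;b+=M@o
    return np.linalg.solve(A,b)
def tomove(p,ang):
    """TCP target (pointing down, tool y at heading ang) -> shift/turn in row units from present pose"""
    o=get_obs();r=R.from_quat(o["tool_rot"]);
    y=np.array([np.cos(ang),np.sin(ang),0]);z=np.array([0,0,-1.]);Q=R.from_matrix(np.c_[np.cross(y,z),y,z])
    return np.round(np.r_[r.inv().apply(np.array(p)-o["position"])/.08,(r.inv()*Q).as_rotvec()/(np.pi/2)],3)
E
python3 - <<'E'
from h import *
c=get_calibration("top");s=get_calibration("scene")
im=cv2.cvtColor(cv2.imread("pics/top0.png"),cv2.COLOR_BGR2HSV);
# crop t1 pixels -> image
f=lambda x,y:(80+x/2.3-.28,95+y/2.3-.28); g=lambda x,y:(120+x/2.6-.3,100+y/2.6-.3)
# red end top corners and black end
T=[f(539,234),f(550,258),f(619,233),f(607,211)]
P=[onz(c,t,.044) for t in T]; print(np.round(P,3).tolist(), [round(float(np.linalg.norm(P[i]-P[(i+1)%4])),3) for i in range(4)])
# plate corners z=.012
C=[onz(c,f(*t),.012) for t in [(30,149),(303,134),(306,268),(29,283)]];print(np.round(C,3).tolist(),[round(float(np.linalg.norm(C[i]-C[(i+1)%4])),3) for i in range(4)])
# triangulated heights: red top corner of core, plate corner near
S=[g(240,183),g(213,178),g(159,171),g(174,171)]
print("tri red top corner far", tri([(c,f(550,258)),(s,g(215,181))]), tri([(c,f(539,234)),(s,g(240,183))]))
print("plate corner",tri([(c,f(306,268)),(s,g(464,303))]),tri([(c,f(303,134)),(s,g(382,409))]))
w=get_calibration("wrist");print(np.round(w["T"],3),w["vertical_fov"],w["cx"],w["cy"])
m=np.mean(P,0);print(m)
print(tomove([.5,-.25,.3],0),tomove([m[0],m[1],.25],0))
E
```

```text
[[0.525, -0.255, 0.044], [0.499, -0.265, 0.044], [0.524, -0.339, 0.044], [0.548, -0.328, 0.044]] [0.028, 0.078, 0.026, 0.076]
[[0.634, 0.299, 0.012], [0.645, -0.003, 0.012], [0.497, -0.006, 0.012], [0.486, 0.293, 0.012]] [0.302, 0.149, 0.299, 0.148]
tri red top corner far [ 0.50588946 -0.27519505  0.03907455] [ 0.52010022 -0.24929044  0.06037611]
plate corner [ 0.49655268 -0.00467621  0.00676147] [ 6.45731133e-01 -3.52018248e-04  5.79560594e-03]
[[ 0.283 -0.93  -0.233  0.24 ]
 [-0.959 -0.275 -0.07  -0.582]
 [ 0.001  0.244 -0.97   0.385]
 [ 0.     0.     0.     1.   ]] 59.06261488122108 256.6137226394677 196.86366193961487
[ 0.52393555 -0.29674224  0.044     ]
[ 5.11  -3.047 -0.693 -0.     0.    -0.817] [ 5.232 -2.402 -0.068 -0.     0.    -0.817]
```

```bash
python3 -m inch '[0.43,-0.2,0,0,0,0, 0.87,-0.4,0,0,0,0]' 
python3 -m inch '[0.43,-0.2,0,0,0,0, 0.87,-0.4,0,0,0,0]' >/dev/null
python3 -m inch '[0.43,-0.2,0,0,0,0, 0.87,-0.4,0,0,0,0]' >/dev/null
python3 -m inch '[0.43,-0.2,0,0,0,0, 0.87,-0.4,0,0,0,0]' >/dev/null
python3 -m inch '[0.43,-0.2,0,0,0,0, 0.87,-0.4,0,0,0,0]' 
python3 -m inch '[0.43,-0.2,0,0,0,-0.08, 0.87,-0.4,0,0,0,-0.16, 0.87,-0.4,0,0,0,-0.23, 0.87,-0.4,0,0,0,-0.31, 0.87,-0.4,0,0,0,-0.39, 0.87,-0.4,0,0,0,-0.46, 0.87,-0.4,0,0,0,-0.54, 0.87,-0.4,0,0,0,-0.62, 0.87,-0.4,0,0,0,-0.69, 0.87,-0.4,0,0,0,-0.77, 0.87,-0.4,0,0,0,-0.85, 0.87,-0.4,0,0,0,-0.93, 0.87,-0.4,0,0,0,-1, 0.87,-0.4,0,0,0,-1, 0.87,-0.4,0,0,0,-1]'
python3 - <<'E'
from h import *
im=camera("wrist");c=get_calibration("wrist");cv2.imwrite("pics/w1.png",im[:,:,::-1])
np.save("w1T.npy",c["T"])
for d in cut_out("wrist","core_piece"): print(d["conf"],d["bbox"])
o=get_obs();print(o["position"],o["q"],o["time"])
E
```

```text
time: 0.97
position: [0.2337, -0.5501, 0.2445]
tool_rot: [0.99, 0.141, 0.0, 0.001]
ft_force: [0.3, -0.6, -0.1]
grip_width: 0.0867
grip_force: 0.0
time: 1.63
position: [0.4665, -0.3462, 0.2448]
tool_rot: [0.99, 0.143, 0.0, 0.0]
ft_force: [0.3, -1.3, 0.1]
grip_width: 0.0868
grip_force: 0.0
time: 2.88
position: [0.5231, -0.2971, 0.2446]
tool_rot: [0.6, 0.8, 0.0, 0.0]
ft_force: [0.1, 0.4, 0.7]
grip_width: 0.0871
grip_force: 0.0
0.79 [55.6, 98.8, 128.7, 216.4]
0.69 [201.5, 244.5, 297.9, 326.7]
0.67 [244.2, 135.7, 272.1, 217.5]
[ 0.52307573 -0.2971493   0.24456716] [-7.02210650e-01  4.95694511e-01  1.49348017e+00  3.72316680e-05
  1.15235327e+00 -9.86731074e-01] 2.9833
```

View pics/w1.png

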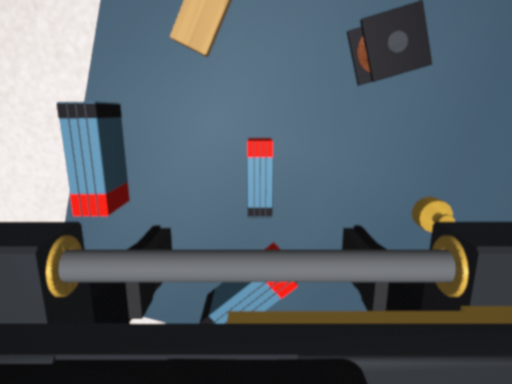

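The wrist view shows the small piece at (260,177), red end up and standing midway between the fingers. The larger bars are at (92,160) and (255,285), and the difference in size is plain. I'll take a second, lower view, make the enlarged crop and fit the box.

```bash
python3 -m inch '[0,0,0.5,0,0,0, 0,0,1,0,0,0, 0,0,1,0,0,0, 0,0,1,0,0,0]'
cat >> h.py <<'E'
from scipy.optimize import minimize
def box(p,L=(-.04,.04),W=.013,H=.044):
    ca,sa=np.cos(p[2]),np.sin(p[2]);return np.array([[p[0]+ca*x-sa*y,p[1]+sa*x+ca*y,p[3]+z] for x in L for y in (-W,W) for z in (0,H)])
def sil(c,P):
    h=cv2.convexHull((proj(c,P)).astype(np.float32)); m=np.zeros((384*4,512*4),np.uint8)
    cv2.fillConvexPoly(m,np.round((h+.5)*4).astype(np.int32),255); return cv2.resize(m,(512,384),interpolation=cv2.INTER_AREA)/255.
def fitbox(views,p0,z=None):
    f=lambda p:sum(np.abs(sil(c,box(np.r_[p[:3],p[3] if z is None else z]))-m).sum()/m.sum() for c,m in views)
    r=minimize(f,p0,method="Nelder-Mead",options=dict(initial_simplex=np.array([p0]+[np.array(p0)+d for d in np.diag([.006,.006,.08,.006])]),xatol=1e-4,fatol=1e-4,maxiter=400));return r.x,r.fun
E
python3 - <<'E'
from h import *
im=camera("wrist");c=get_calibration("wrist");cv2.imwrite("pics/w2.png",im[:,:,::-1])
ds=cut_out("wrist","core_piece")
for d in ds: print(d["conf"],d["bbox"])
p0=[.524,-.297,1.886,0.]
w1=dict(c);w1["T"]=np.load("w1T.npy")
def pick(cam,im,cut):  # refine by colour: differs from bench colour near box
    r=sil(cam,box(p0,(-.06,.06),.03,.05))>0
    hsv=cv2.cvtColor(im,cv2.COLOR_RGB2HSV).astype(int);h,s,v=hsv[...,0],hsv[...,1],hsv[...,2]
    bench=np.median(im[r&~(sil(cam,box(p0,(-.05,.05),.02,.05))>0)],axis=0)
    m=((np.abs(im.astype(int)-bench).sum(2)>45)&r).astype(np.uint8)
    n,l,st,_=cv2.connectedComponentsWithStats(m);k=1+np.argmax(st[1:,4]);return (l==k).astype(float)
V={}
V["w2"]=(c,pick(c,im,0))
V["w1"]=(w1,pick(w1,cv2.imread("pics/w1.png")[:,:,::-1],0))
for n in ["top","scene"]: 
    cc=get_calibration(n);V[n]=(cc,pick(cc,cv2.imread(f"pics/{n}0.png")[:,:,::-1],0))
for ks in [["w1","w2"],["top","scene"],["w1","w2","top","scene"]]:
    x,f=fitbox([V[k] for k in ks],p0);print(ks,np.round(x,4),round(f,3))
o=get_obs();print(o["position"],o["time"],tomove([x[0],x[1],.03],x[2]-np.pi/2))
A=[]
for k,i in [("w2",im)]:
    a=i.copy();hh=cv2.convexHull(proj(V[k][0],box(x)).astype(np.float32)).astype(int);mm=V[k][1];ct,_=cv2.findContours(mm.astype(np.uint8),0,1)
    cv2.polylines(a,[hh],True,(255,255,0),1);cv2.imwrite("pics/c2.png",cv2.resize(a[20:300,130:400],None,fx=2,fy=2)[:,:,::-1])
E
```

```text
time: 3.32
position: [0.5217, -0.2961, 0.1627]
tool_rot: [0.599, 0.801, 0.0, -0.003]
ft_force: [0.6, -0.5, 0.7]
grip_width: 0.087
grip_force: 0.0
0.88 [0.0, 96.4, 99.2, 232.4]
0.61 [242.3, 147.2, 282.6, 252.5]
0.16 [372.5, 0.0, 491.7, 81.0]
['w1', 'w2'] [ 0.5269 -0.2988  1.8582  0.0027] 0.516
['top', 'scene'] [ 5.2590e-01 -2.9810e-01  1.8452e+00 -6.0000e-04] 0.233
['w1', 'w2', 'top', 'scene'] [ 5.2640e-01 -2.9870e-01  1.8658e+00 -4.0000e-04] 0.787
[ 0.52414888 -0.29801442  0.16631071] 3.4167 [-1.200e-02  2.200e-02  1.704e+00  1.000e-03  2.000e-03 -6.000e-03]
```

View pics/c2.png

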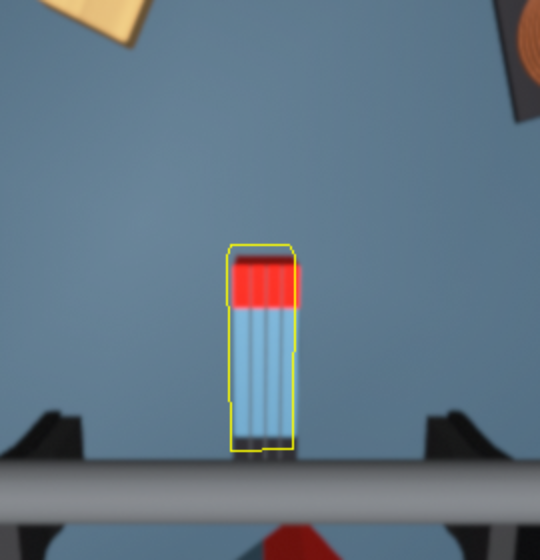

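```bash
cat >> h.py <<'E'
def redpiece(im,c,z,lo=120,win=None):
    """bright red top patch -> quad corners on height z"""
    a=im.astype(int);m=((a[...,0]>lo)&(a[...,1]<90)&(a[...,2]<90)).astype(np.uint8)
    if win: k=np.zeros_like(m);k[win[1]:win[3],win[0]:win[2]]=1;m&=k
    n,l,st,_=cv2.connectedComponentsWithStats(m);i=1+np.argmax(st[1:,4])
    rc=cv2.minAreaRect(np.argwhere(l==i)[:,::-1].astype(np.float32));b=cv2.boxPoints((rc[0],(rc[1][0]+1,rc[1][1]+1),rc[2]))
    return b,np.array([onz(c,p,z) for p in b])
E
python3 - <<'E'
from h import *
c=get_calibration("wrist");im=camera("wrist");cv2.imwrite("pics/w3.png",im[:,:,::-1])
o=get_obs();print(o["position"],o["joint_velocities"].round(3))
w1=dict(c);w1["T"]=np.load("w1T.npy");i1=cv2.imread("pics/w1.png")[:,:,::-1]
t=get_calibration("top");it=cv2.imread("pics/top0.png")[:,:,::-1]
cs=[]
for nm,cc,i,w in [("w3",c,im,(200,100,330,200)),("w1",w1,i1,(230,120,290,170)),("top",t,it,(310,185,330,215))]:
    b,P=redpiece(i,cc,.044,110,w);m=P.mean(0);cs.append((cc,b.mean(0)))
    E=np.diff(np.r_[P,P[:1]],axis=0);print(nm,b.round(1).tolist(),m.round(4),np.linalg.norm(E,axis=1).round(4),np.arctan2(E[:,1],E[:,0]).round(3))
print("tri red patch", tri(cs[:2]),tri([cs[0],cs[2]]),tri(cs))
E
```

```text
[ 0.52450061 -0.29833272  0.16704981] [-0.    -0.013 -0.002 -0.    -0.006 -0.002]
w3 [[243.5, 142.5], [275.5, 142.5], [275.5, 167.5], [243.5, 167.5]] [ 0.517  -0.2671  0.044 ] [0.0246 0.0194 0.025  0.0194] [ 0.287 -1.27  -2.855  1.848]
w1 [[247.5, 138.5], [272.5, 138.5], [272.5, 155.5], [247.5, 155.5]] [ 0.5175 -0.2673  0.044 ] [0.0249 0.0169 0.0252 0.0169] [ 0.285 -1.275 -2.857  1.849]
top [[313.6000061035156, 195.3000030517578], [321.1000061035156, 192.8000030517578], [325.0, 204.5], [317.5, 207.0]] [ 0.5161 -0.2672  0.044 ] [0.0194 0.0299 0.0193 0.0299] [-1.266 -2.863  1.874  0.282]
tri red patch [ 0.51795674 -0.26891857  0.0274541 ] [ 0.51741755 -0.26846913  0.03372536] [ 0.51769375 -0.26860581  0.03201586]
```

```bash
python3 -m inch '[0,0.02,0.5,0,0,0, 0,0.02,1,0,0,0]' 
python3 -m inch '[0,0,0.3,0,0,0.004, 0,0,0.55,0,0,0.004, 0,0,0.7,0,0,0.004, 0,0,0.7,0,0,0.004, 0,0,0.7,0,0,0.004]' 
python3 - <<'E'
from h import *
o=get_obs();print(o["position"],o["ft_force"],tomove([.526,-.298,.030],.279))
E
```

```text
time: 3.63
position: [0.5289, -0.3, 0.0895]
tool_rot: [0.599, 0.801, -0.0, 0.007]
ft_force: [-0.3, -0.9, -0.7]
grip_width: 0.0866
grip_force: 0.0
time: 4.05
position: [0.5256, -0.2975, 0.0299]
tool_rot: [0.601, 0.799, -0.0, 0.001]
ft_force: [0.8, -0.1, 0.3]
grip_width: 0.0869
grip_force: 0.0
[ 0.52558427 -0.29749099  0.02991017] [ 0.82488833 -0.10399462  0.31531621] [-0.008  0.003 -0.001  0.001  0.001  0.001]
```

```bash
python3 -m inch '[0,0,0,0,0,0, 0,0,0,0,0,0, 0,0,0,0,0,0, 0,0,0,0,0,0, 0,0,0,0,0,0, 0,0,0,0,0,0]' 20 45
python3 -m inch '[0,0,0,0,0,0, 0,0,0,0,0,0, 0,0,0,0,0,0, 0,0,0,0,0,0]'
```

```text
time: 4.55
position: [0.5247, -0.2968, 0.0289]
tool_rot: [0.601, 0.799, -0.0, 0.0]
ft_force: [-0.2, -0.3, -0.6]
grip_width: 0.055
grip_force: 0.0
time: 4.88
position: [0.5246, -0.2966, 0.0284]
tool_rot: [0.601, 0.799, 0.0, -0.0]
ft_force: [1.9, 1.1, -0.8]
grip_width: 0.0284
grip_force: 1.4
```

```bash
python3 -m inch '[0,0,0,0,0,0, 0,0,0,0,0,0, 0,0,0,0,0,0]'
python3 -m inch '[0,0,-0.25,0,0,0, 0,0,-0.5,0,0,0, 0,0,-0.75,0,0,0, 0,0,-1,0,0,0, 0,0,-1,0,0,0]'
cat > fx.py <<'E'
from h import *
# fixture fit: plate outline (z=.012) and rails from top & scene via edge-free approach: thresholded plate mask corners
def fpt(p,x,y,z):
    ca,sa=np.cos(p[2]),np.sin(p[2]);return np.array([p[0]+ca*x-sa*y,p[1]+sa*x+ca*y,z])
E
python3 - <<'E'
from fx import *
import cv2
def plate(n):
    im=cv2.imread(f"pics/{n}0.png");c=get_calibration(n)
    hsv=cv2.cvtColor(im,cv2.COLOR_BGR2HSV)
    x0,y0,x1,y1={"top":(80,145,220,228),"scene":(258,205,430,325)}[n]
    k=np.zeros(im.shape[:2],np.uint8);k[y0:y1,x0:x1]=1
    m=((hsv[...,1]<40)&(hsv[...,2]>110)).astype(np.uint8)&k
    pts=np.argwhere(m)[:,::-1]; h=cv2.convexHull(pts.astype(np.float32))
    return c,m,h[:,0]
import itertools
for n in ["top"]:
    c,m,h=plate(n)
    W=np.array([onz(c,q,.012)[:2] for q in h]).astype(np.float32)
    rc=cv2.minAreaRect(W);print(n,rc)
from scipy.optimize import minimize
im=cv2.imread("pics/top0.png");c=get_calibration("top")
# rails: rectify the top view at z=.018 to metric (0.5mm) and look at profile across channel
p=np.array([.571,.096,1.607])
g=np.array([[proj(c,fpt(p,x/1000,y/1000,.018))[0] for x in np.arange(-110,75,1)] for y in np.arange(-80,80.5,.5)]).astype(np.float32)
r=cv2.remap(cv2.cvtColor(im,cv2.COLOR_BGR2GRAY),g[...,0],g[...,1],cv2.INTER_LINEAR)
for a,b in [(20,60),(60,100),(100,130)]:
    pr=r[:,a:b].mean(1);print(a-110,b-110,[int(v) for v in pr[90:240:3]])
    dk=np.where(pr<110,110-pr,0);y=np.arange(-80,80.5,.5)
    for s in (-1,1):
        w=dk*(y*s>8)*(y*s<45);print(s,(w*y).sum()/w.sum())
E
```

```text
time: 5.13
position: [0.525, -0.2967, 0.0285]
tool_rot: [0.601, 0.799, 0.0, 0.0]
ft_force: [2.0, 0.1, -1.4]
grip_width: 0.0256
grip_force: 45.0
time: 5.55
position: [0.5257, -0.2978, 0.1113]
tool_rot: [0.601, 0.799, -0.0, 0.003]
ft_force: [1.5, -0.8, -5.3]
grip_width: 0.0256
grip_force: 45.0
top ((0.5654375553131104, 0.15331685543060303), (0.15185637772083282, 0.3142257332801819), 2.1559011936187744)
-90 -50 [206, 205, 205, 207, 209, 202, 177, 137, 94, 68, 64, 64, 64, 65, 82, 128, 168, 193, 202, 203, 206, 208, 208, 208, 208, 209, 211, 212, 212, 211, 209, 208, 206, 206, 202, 183, 150, 106, 73, 64, 63, 63, 65, 81, 124, 168, 197, 208, 208, 207]
-1 -18.252521260788463
1 25.484520688854232
-50 -10 [207, 206, 207, 209, 210, 200, 176, 136, 94, 70, 65, 64, 65, 66, 82, 126, 167, 192, 202, 203, 205, 207, 209, 209, 209, 210, 210, 211, 211, 211, 210, 209, 208, 207, 202, 184, 151, 107, 75, 66, 64, 64, 66, 81, 125, 169, 198, 209, 209, 208]
-1 -18.25795818117183
1 25.534240712206813
-10 20 [212, 211, 212, 214, 215, 205, 182, 141, 99, 75, 66, 66, 66, 69, 87, 124, 166, 192, 206, 208, 210, 212, 213, 213, 213, 214, 214, 215, 215, 215, 214, 213, 212, 212, 205, 188, 152, 110, 76, 67, 66, 66, 67, 77, 119, 169, 198, 213, 212, 211]
-1 -18.186654135338344
1 25.69819199706314
```

```bash
python3 -m inch '[0,0,-0.15,0,0,0.077, 0,0,-0.3,0,0,0.154, 0,0,-0.3,0,0,0.154, 0,0,-0.3,0,0,0.154]'
python3 - <<'E'
from h import *
o=get_obs();print(o["position"],tomove([.5697,.046,.135],.037))
E
```

```text
time: 5.88
position: [0.5241, -0.2965, 0.1315]
tool_rot: [0.692, 0.722, -0.0, -0.001]
ft_force: [0.2, -0.9, -4.8]
grip_width: 0.026
grip_force: 45.0
[ 0.52406929 -0.29646177  0.13148895] [ 4.253e+00  7.480e-01 -4.200e-02 -1.000e-03 -0.000e+00  3.000e-03]
```

```bash
python3 -m inch '[0.3,0.05,0,0,0,0, 0.6,0.1,0,0,0,0, 0.85,0.15,0,0,0,0]' >/dev/null
python3 -m inch '[0.43,0.08,0,0,0,0, 0.85,0.15,0,0,0,0]' >/dev/null
python3 -m inch '[0.43,0.08,0,0,0,0, 0.85,0.15,0,0,0,0]' >/dev/null
python3 -m inch '[0.43,0.08,0,0,0,0, 0.85,0.15,0,0,0,0]' >/dev/null
python3 -m inch '[0.3,0.05,0,0,0,0, 0.6,0.1,0,0,0,0, 0.85,0.15,0,0,0,0, 0.85,0.15,0,0,0,0, 0.85,0.15,0,0,0,0, 0.85,0.15,0,0,0,0]'
python3 - <<'E'
from h import *
c=get_calibration("wrist");o=get_obs();im=camera("wrist");np.save("w4T.npy",c["T"]);cv2.imwrite("pics/w4.png",im[:,:,::-1])
print(o["position"],tomove([.5697,.046,.135],.037),o["joint_velocities"].round(3))
E
```

```text
time: 7.13
position: [0.5706, 0.0452, 0.1312]
tool_rot: [0.693, 0.721, -0.001, -0.001]
ft_force: [-0.2, 0.3, -5.3]
grip_width: 0.0257
grip_force: 45.0
[0.57058115 0.04519114 0.13124107] [ 0.016 -0.013 -0.043 -0.001  0.     0.001] [-0.021 -0.007 -0.004  0.003  0.003  0.01 ]
```

View pics/w4.png

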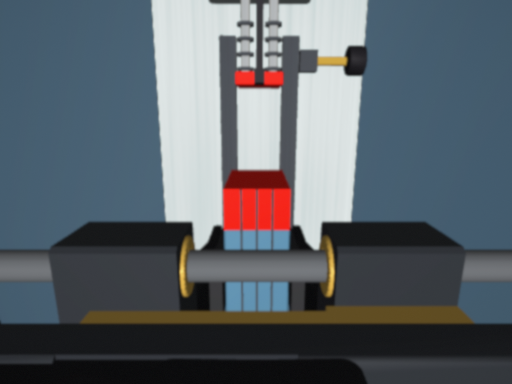

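Wrist view: the held core has its red end at about (257,208). The pad is at (259,78), the rails lie at columns of about 229 and 290, and the knob is at (357,60). I'll measure the rails, pad and core in this view.

```bash
cat > m.py <<'E'
from fx import *
def edges(im,c,rows,lo,hi,z):
    g=cv2.cvtColor(im,cv2.COLOR_RGB2GRAY).astype(float);out=[]
    for r in rows:
        p=g[r-1:r+2,lo:hi].mean(0);
        def cross(a,step):
            k=a
            while 0<k<len(p)-1 and p[k]>130:k+=step
            q=k-step;return lo+q+step*(p[q]-130)/(p[q]-p[k])
        m=(258-lo);L=cross(m,-1);Rr=cross(m,1);out.append((onz(c,(L,r),z),onz(c,(Rr,r),z)))
    return np.array(out)
E
python3 - <<'E'
from m import *
c=get_calibration("wrist");c["T"]=np.load("w4T.npy");im=cv2.imread("pics/w4.png")[:,:,::-1].copy()
E=edges(im,c,range(95,165,6),210,305,.015)
mid=E.mean(1)[:,:2];w=np.linalg.norm(E[:,0]-E[:,1],axis=1);print("w",w.round(4))
f=np.polyfit(mid[:,1],mid[:,0],1);print("heading",np.pi/2-np.arctan(f[0]),"x at y=.046,.096,.126",np.polyval(f,[.046,.096,.126]))
b,P=redpiece(im,c,.1312-.0285+.044,170,(200,170,310,240));print("held red",b.round(1).tolist(),P.mean(0),np.ptp(P,axis=0))
a=im.astype(int);m=(a[...,0]>150)&(a[...,1]<90)&(a[...,2]<90);m[:60]=0;m[100:]=0;ys,xs=np.nonzero(m);print("pad px",xs.min(),xs.max(),ys.min(),ys.max())
for v in (ys.max()+.5,ys.max()-8):print("pad front top edge @z.05",onz(c,((xs.min()+xs.max())/2,v),.05), "front bottom z.014",onz(c,((xs.min()+xs.max())/2,v),.014))
print(a[60:100:2,243].tolist())
E
```

```text
w [0.0327 0.0329 0.0326 0.0327 0.0327 0.0328 0.0326 0.0327 0.0326 0.0327
 0.0326 0.0325]
heading 1.6091033052423536 x at y=.046,.096,.126 [0.57123783 0.56932154 0.56817177]
held red [[222.5, 188.5], [255.5, 188.5], [255.5, 229.5], [222.5, 229.5]] [0.56234557 0.07329683 0.1467    ] [0.01314083 0.01692563 0.        ]
pad px 235 283 71 84
pad front top edge @z.05 [0.56833271 0.12623406 0.05      ] front bottom z.014 [0.56843264 0.12884298 0.014     ]
pad front top edge @z.05 [0.56811746 0.13123802 0.05      ] front bottom z.014 [0.56818246 0.13465911 0.014     ]
[[179, 183, 185], [180, 183, 184], [179, 182, 183], [142, 145, 148], [87, 91, 96], [159, 123, 125], [238, 76, 73], [248, 49, 40], [248, 50, 40], [248, 48, 38], [248, 49, 40], [245, 47, 36], [185, 28, 21], [96, 33, 32], [161, 153, 153], [215, 222, 222], [219, 227, 226], [219, 226, 226], [219, 226, 226], [219, 226, 226]]
```

```bash
python3 -m inch '[0.06,0.01,0.4,0,0,0, 0.06,0.01,0.75,0,0,0, 0.06,0.01,0.95,0,0,0, 0.06,0.01,0.95,0,0,0, 0.06,0.01,0.95,0,0,0, 0.06,0.01,0.95,0,0,0]'
python3 - <<'E'
from m import *
c=get_calibration("wrist");o=get_obs();im=camera("wrist");cv2.imwrite("pics/w5.png",im[60:,100:420,::-1])
print(o["position"],o["ft_force"],tomove([.5693+.046*.038,.0503,.0405],.038))
E
```

```text
time: 7.68
position: [0.573, 0.0493, 0.0573]
tool_rot: [0.694, 0.72, 0.001, 0.001]
ft_force: [0.5, -0.2, -4.6]
grip_width: 0.026
grip_force: 45.0
[0.57299649 0.04930267 0.05727949] [ 0.51816223 -0.18958667 -4.5561587 ] [ 0.012 -0.029  0.216  0.002  0.    -0.   ]
```

View pics/w5.png

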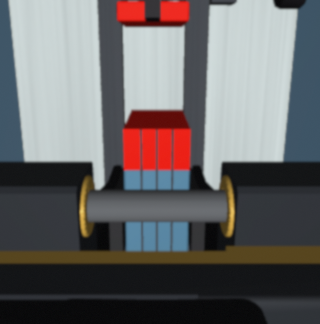

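The core stands over the channel, about 1.5 to 2 mm to the right of the centre line (core centre column 156, channel centre 154). I'll correct that and lower it slowly.

```bash
python3 -m inch '[0,-0.022,0.03,0,0,0, 0,-0.022,0.06,0,0,0, 0,-0.022,0.08,0,0,0, 0,-0.022,0.08,0,0,0]'
python3 - <<'E'
from m import *
c=get_calibration("wrist");o=get_obs();im=camera("wrist")
E=edges(im,c,range(95,150,6),210,305,.015);mid=E.mean(1)[:,:2]
f=np.polyfit(mid[:,1],mid[:,0],1);print("heading",np.pi/2-np.arctan(f[0]),np.polyval(f,[.046,.096,.126]))
z=o["position"][2]-.0285+.044
a=im.astype(int)
for r in (195,205,215):
    xs=np.nonzero((a[r,200:320,0]>150)&(a[r,200:320,1]<120))[0]+200;print(xs.min(),xs.max(),onz(c,((xs.min()+xs.max())/2,r),z))
print(o["position"],o["ft_force"],o["joint_velocities"].round(3),tomove([.5693+.046*.038,.0503,.0405],.038))
E
```

```text
time: 8.07
position: [0.5702, 0.0501, 0.0503]
tool_rot: [0.693, 0.721, 0.0, 0.0]
ft_force: [-0.2, -0.2, -4.8]
grip_width: 0.0256
grip_force: 45.0
heading 1.6065260361349547 [0.57098284 0.5691956  0.56812325]
223 290 [0.56846572 0.08422953 0.06579063]
223 290 [0.56862049 0.08028863 0.06579063]
223 290 [0.5687776  0.07628807 0.06579063]
[0.57017514 0.05012515 0.05029063] [-0.17011834 -0.22216418 -4.84681903] [ 0.001 -0.001 -0.004  0.001  0.005  0.   ] [0.001 0.01  0.122 0.    0.    0.   ]
```

```bash
python3 -m inch '[0,0.012,0.03,0,0,0, 0,0.012,0.06,0,0,0, 0,0.012,0.085,0,0,0, 0,0.012,0.1,0,0,0, 0,0.012,0.1,0,0,0, 0,0.012,0.1,0,0,0]'
python3 -m inch '[0,0,0.01,0,0,0, 0,0,0.02,0,0,0, 0,0,0.02,0,0,0]'
```

```text
time: 8.62
position: [0.5711, 0.0502, 0.0419]
tool_rot: [0.693, 0.721, -0.0, -0.0]
ft_force: [-0.7, 1.2, -5.7]
grip_width: 0.0257
grip_force: 45.0
time: 8.87
position: [0.5713, 0.0501, 0.0405]
tool_rot: [0.693, 0.721, 0.0, 0.0]
ft_force: [-0.2, -0.2, -5.1]
grip_width: 0.0257
grip_force: 45.0
```

Nothing touching yet: the force still shows only the piece's weight. I'll go on in small steps.

```bash
python3 -m inch '[0,0,0.01,0,0,0, 0,0,0.015,0,0,0, 0,0,0.015,0,0,0]'
```

```text
time: 9.12
position: [0.5713, 0.0501, 0.0404]
tool_rot: [0.693, 0.721, 0.0, 0.0]
ft_force: [-2.1, 0.3, 4.6]
grip_width: 0.0258
grip_force: 45.9
```

```bash
python3 -m inch '[0,0,-0.012,0,0,0, 0,0,-0.012,0,0,0]'
python3 -m inch '[0,0,-0.01,0,0,0, 0,0,-0.03,0,0,0, 0,0,-0.05,0,0,0, 0,0,-0.055,0,0,0, 0,0,-0.055,0,0,0]' 36 45
python3 -m inch '[0,0,0,0,0,0, 0,0,0,0,0,0, 0,0,0,0,0,0, 0,0,0,0,0,0, 0,0,0,0,0,0, 0,0,0,0,0,0]' 20 45
```

```text
time: 9.28
position: [0.5715, 0.0501, 0.0405]
tool_rot: [0.693, 0.721, 0.0, 0.0]
ft_force: [-1.2, 0.1, 0.4]
grip_width: 0.0255
grip_force: 45.4
time: 9.7
position: [0.5716, 0.0501, 0.0451]
tool_rot: [0.693, 0.721, 0.0, 0.0]
ft_force: [0.4, -0.3, -0.1]
grip_width: 0.036
grip_force: 0.0
time: 10.2
position: [0.5714, 0.0502, 0.0447]
tool_rot: [0.693, 0.721, 0.0, 0.0]
ft_force: [0.6, -0.1, -0.5]
grip_width: 0.0255
grip_force: 45.0
```

```bash
python3 -m inch '[0.1,0,0,0,0,0, 0.2,0,0,0,0,0, 0.3,0,0,0,0,0, 0.38,0,0,0,0,0, 0.4,0,0,0,0,0, 0.4,0,0,0,0,0]'
python3 - <<'E'
from h import *
im=camera("wrist");t=camera("top");s=camera("scene");o=get_obs();print(o["position"],o["ft_force"])
A=cv2.resize(im[100:260,180:340],None,fx=2.4,fy=2.4,interpolation=2);B=cv2.resize(s[205:301,290:400][:96,:],None,fx=4,fy=4,interpolation=2)
cv2.imwrite("pics/v6.png",np.hstack([A[:384,:],B[:384]])[:,:,::-1])
E
```

```text
time: 10.7
position: [0.5697, 0.0836, 0.0447]
tool_rot: [0.693, 0.721, 0.0, -0.0]
ft_force: [0.6, 2.3, 0.2]
grip_width: 0.0255
grip_force: 45.0
[0.569704   0.08311574 0.04472724] [-0.06588444  3.47753209  0.21344739]
```

View pics/v6.png

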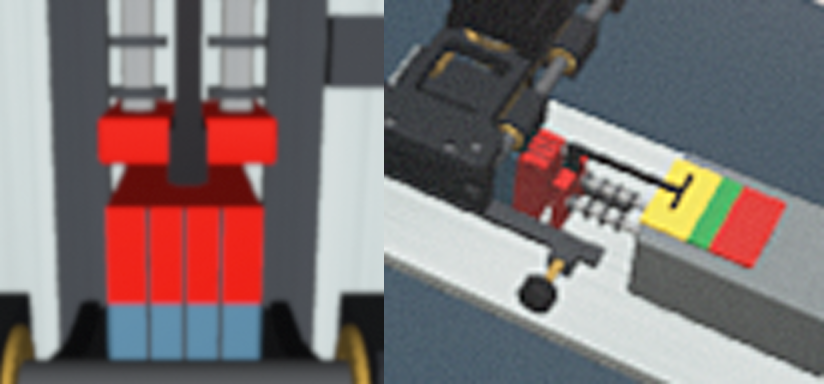

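Left: the core's red face is still a few mm short of the pad. Right: the pointer bar is still in the yellow. I'll write a pointer gauge from the scene camera, calibrated on the first picture, and measure the gap.

```bash
cat > g.py <<'E'
from fx import *
F=np.array([.5693,.0963,1.609])
def gauge(im,c,zb=.068):
    x=np.arange(.085,.140,.0005);g=cv2.cvtColor(im,cv2.COLOR_RGB2GRAY);out=[]
    for y in (-.009,-.007,.007,.009):
        p=proj(c,np.array([fpt(F,a,y,zb) for a in x])).astype(np.float32)
        v=cv2.remap(im.max(2),p[None,:,0],p[None,:,1],cv2.INTER_LINEAR)[0].astype(float)
        w=np.clip(np.minimum(140,v.min()+50)-v,0,None);out.append((float((w*x).sum()/w.sum()-.0955)*1000,v.min()))
    return np.round(out,1).tolist()
E
python3 - <<'E'
from g import *
c=get_calibration("scene");print("ref",gauge(cv2.imread("pics/scene0.png")[:,:,::-1].copy(),c));im=camera("scene");print("now",gauge(im,c))
ct=get_calibration("top");print("top",gauge(cv2.imread("pics/top0.png")[:,:,::-1].copy(),ct),gauge(camera("top"),ct))
w=get_calibration("wrist")
a=onz(w,(257,100+205/2.4),.056);b=onz(w,(257,100+163/2.4),.05);print("core face",a,"pad",b,"gap",b[1]-a[1]);print(get_obs()["ft_force"])
E
```

```text
ref [[3.0, 98.0], [2.8, 65.0], [3.1, 93.0], [2.9, 60.0]]
now [[3.1, 97.0], [2.7, 69.0], [3.1, 87.0], [2.9, 53.0]]
top [[0.8, 131.0], [0.7, 118.0], [0.7, 119.0], [0.7, 118.0]] [[19.4, 35.0], [20.1, 35.0], [16.3, 32.0], [15.8, 33.0]]
core face [0.56815423 0.11954026 0.056     ] pad [0.56793665 0.12545005 0.05      ] gap 0.005909784315132616
[-0.36737379  3.57948491  0.65090709]
```

```bash
python3 -m inch '[0.02,0,0,0,0,0, 0.04,0,0,0,0,0, 0.06,0,0,0,0,0, 0.08,0,0,0,0,0, 0.1,0,0,0,0,0, 0.12,0,0,0,0,0, 0.14,0,0,0,0,0, 0.16,0,0,0,0,0, 0.18,0,0,0,0,0, 0.2,0,0,0,0,0, 0.22,0,0,0,0,0, 0.22,0,0,0,0,0]'
python3 - <<'E'
from g import *
c=get_calibration("scene");o=get_obs();print(gauge(camera("scene"),c),o["position"],o["ft_force"])
E
```

```text
time: 11.95
position: [0.5695, 0.0993, 0.0447]
tool_rot: [0.693, 0.721, -0.0, 0.0]
ft_force: [1.4, -5.1, 0.1]
grip_width: 0.0259
grip_force: 45.0
[[12.4, 56.0], [11.8, 61.0], [12.3, 78.0], [12.1, 103.0]] [0.5695245  0.09934115 0.04470317] [ 1.43320084 -5.14597651  0.0874331 ]
```

```bash
python3 -m inch '[0.02,0,0,0,0,0, 0.04,0,0,0,0,0, 0.06,0,0,0,0,0, 0.08,0,0,0,0,0, 0.1,0,0,0,0,0, 0.115,0,0,0,0,0, 0.125,0,0,0,0,0, 0.125,0,0,0,0,0, 0.125,0,0,0,0,0]'
python3 - <<'E'
from g import *
c=get_calibration("scene");o=get_obs();im=camera("scene");print(gauge(im,c),o["position"],o["ft_force"])
cv2.imwrite("pics/v7.png",cv2.resize(im[205:301,290:400],None,fx=5,fy=5,interpolation=2)[:,:,::-1])
E
```

```text
time: 12.75
position: [0.5693, 0.1081, 0.0447]
tool_rot: [0.693, 0.721, -0.001, 0.001]
ft_force: [0.7, -9.6, -0.5]
grip_width: 0.0257
grip_force: 45.0
[[21.2, 64.0], [20.7, 52.0], [21.2, 57.0], [20.8, 78.0]] [0.56927758 0.10805951 0.0447377 ] [ 0.74037868 -9.5665752  -0.46224281]
```

View pics/v7.png

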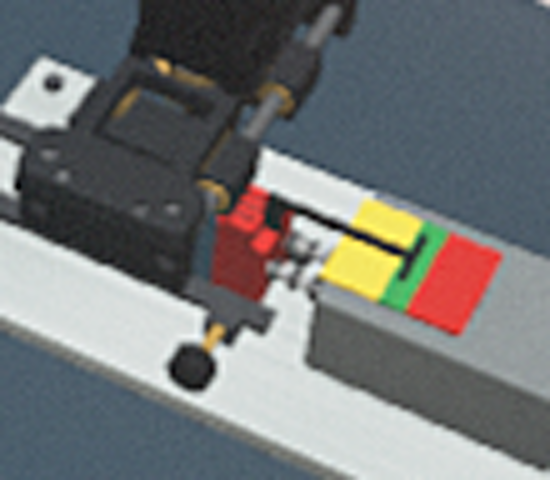

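The bar stands in the green at about 18 mm of travel. A last small nudge towards 20 mm, then hold and check that it is steady.

```bash
python3 -m inch '[0.01,0,0,0,0,0, 0.02,0,0,0,0,0, 0.025,0,0,0,0,0, 0.025,0,0,0,0,0, 0.025,0,0,0,0,0, 0.025,0,0,0,0,0]'
python3 - <<'E'
from g import *
c=get_calibration("scene");o=get_obs();print(gauge(camera("scene"),c),o["position"],o["ft_force"])
E
python3 -m inch '[0,0,0,0,0,0, 0,0,0,0,0,0, 0,0,0,0,0,0, 0,0,0,0,0,0, 0,0,0,0,0,0, 0,0,0,0,0,0, 0,0,0,0,0,0, 0,0,0,0,0,0, 0,0,0,0,0,0, 0,0,0,0,0,0]'
python3 - <<'E'
from g import *
c=get_calibration("scene");o=get_obs();im=camera("scene");print(gauge(im,c),o["position"],o["ft_force"])
w=camera("wrist");cv2.imwrite("pics/v8.png",np.hstack([cv2.resize(w[100:260,180:340],(400,400)),cv2.resize(im[215:295,310:390],(400,400),interpolation=2)])[:,:,::-1])
E
```

```text
time: 13.3
position: [0.5692, 0.1097, 0.0447]
tool_rot: [0.693, 0.721, -0.001, 0.001]
ft_force: [0.1, -11.9, 0.4]
grip_width: 0.0256
grip_force: 45.0
[[22.6, 80.0], [22.7, 60.0], [22.7, 76.0], [23.0, 68.0]] [0.5691904  0.10972815 0.04474229] [  0.09296896 -11.8822674    0.3601278 ]
time: 14.18
position: [0.5692, 0.1097, 0.0447]
tool_rot: [0.693, 0.721, -0.001, 0.001]
ft_force: [0.1, -11.2, -0.5]
grip_width: 0.0259
grip_force: 45.0
[[22.7, 78.0], [22.7, 56.0], [22.7, 77.0], [22.9, 69.0]] [0.5691897  0.10969555 0.04473648] [  0.08773775 -11.19246125  -0.52606421]
```

View pics/v8.png

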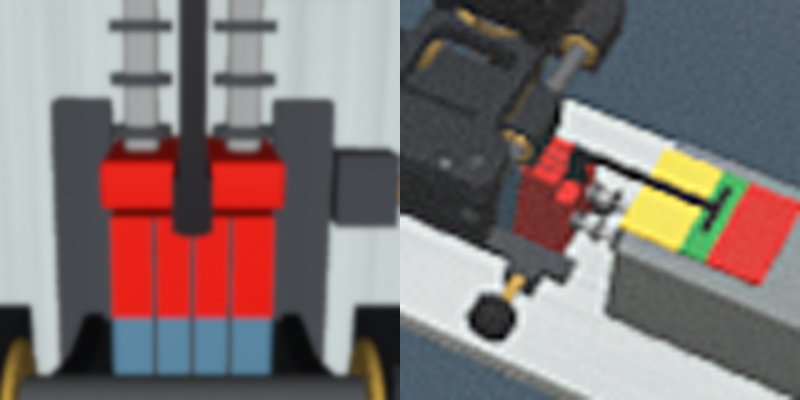

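The core's red end lies flush on the pad, between the rails. The bar is mid-green at 19.8 mm of travel and steady, and the wrist reads about 11 N including friction. I'm handing in while holding.

```bash
python3 -c "
from rig import hand_in
print(hand_in())"
```

```text
the job is handed in; nothing more can be done
None
```

The smallest core piece lies flat in the channel with its red end against the stop, the pointer mid-green (about 19.8 mm, 10 N) and never in the red; the gripper is still holding it, and the wooden block, spare coil and brass weight were not touched.

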